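# Close and lock a holding jig on a stack of soaps

### The arm

A 6-joint arm with a two-finger parallel gripper is mounted at the origin on a cart in front of the work surface, level with it; the furniture and walls round the work are solid. World frame = base frame: x ahead of the robot, y to its left, z up, the work surface at z = 0. Lengths are in m, angles in degrees, forces in N, time in s.
With the tool pointing down it reaches from about 0.375 to 0.825 m from the base axis. Payload 5.5 kg.
Tool frame: the origin (TCP) lies at the very end of the fingers, on their centre line; the grasp point (between the pads) lies 19 mm behind it; z points along the fingers, x is the direction in which the jaws open and shut, and the axes are right-handed (so a half turn about z gives the same grasp; the last joint's range is limited). The gripper opens to 85 mm and grips with 20 to 120 N. Pads are 22 mm wide; open, the fingers measure 114 mm over their backs; the gripper's body (76 mm by 85 mm) begins 54 mm behind the grasp point. The pads swing forward as they close: fully open they stand 13 mm farther back than shut.
Start: joints at [-67.093, 17.962, -2.699, 69.339, 0, 90], TCP at [0.234, -0.553, 0.207] pointing down, gripper open.
Joint ranges: [-152.73, 152.73], [-39.44, 99.34], [-58.76, 71.6], [-118.89, 123.64], [-81.53, 83.1], [-180, 180]. Speed limits (degrees/s): [136.94, 136.94, 172.46, 180, 180, 180].

### API

Orientations are given as a 3x3 rotation matrix whose columns are the frame's x, y, z axes.
In Python, from bench import read_state, camera, camera_info, job_done gives the robot as it stands.
- The arm moves only by the shell command python3 -m handwheel 'ROWS'. ROWS is JSON, a list of rows, each an object with "angular": the turn, a rotation vector about the tool's x, y, z in degrees, a list of three; "linear": the shift along the tool's x, y, z in mm, a list of three; "gripper": the opening, from -1 (shut) to 1 (fully open), so that 0 is half open. In form: [{"angular": [ax, ay, az], "linear": [dx, dy, dz], "gripper": gripper}, ...]. A call has 1 to 20 rows; each row shifts and turns the pose as measured when the row begins, along the tool's axes as they then stand; what a row does not reach is not made up. A row lasts 1/8 s, in which the tool goes at most 62.5 mm and 10.7 degrees, less where a joint would pass 70% of its speed; a pose out of reach is approached as far as the arm can. A call with a gripper value outside its range is refused whole. The fingers move at their own pace and stop on an object; the grip force is fixed at half the most. Time passes only in rows, so rows that do not move let the fingers close. It gives the time, the measured TCP pose, the force and the opening at its end, in the units of the state.
- read_state(): the state, without advancing time (a new reading comes with each control period).
- camera(name): name is "scene" or "top" or "wrist"; returns (picture, depth): 480x640x3 uint8, red, green, blue; 480x640 float32, m along the optical axis (not along the pixel's ray), 0 where there is no reading.
- camera_info(name): a dict with "K" (3x3 intrinsics, pixels), "view" (4x4, takes a point from world to camera coordinates). Camera axes: x right, y down, z forward; pixel columns grow to the right and rows downward; lengths in m; the calibration is good to about 2 mm. The wrist camera is an equidistant fisheye: a pixel r from the principal point sees the ray r / f radians off the axis. A picture is of the moment at which its call begins: read the wrist's pose just before it. camera_info takes no time and is no camera call; for the wrist camera it gives the pose at the moment of the call.
- job_done(): hands the job in, once; it reports no verdict.
The state is a dict: "time": time; "joint_positions": joint angles; "qd": joint speeds; "joint_efforts": joint torques, N m; "position": TCP position; "ee_rot": TCP orientation; "contact_force": force on the tool from outside, world axes, zero at the start; "ft_torque": the same for the moment, N m; "grip_width": finger opening in m.
Only numpy, scipy, OpenCV 4.12 (cv2) and the standard library are available. Lean on these libraries where they do the work, as an engineer would, in place of code of your own. Each camera call takes 0.05 s, during which the arm holds its last target.

### The job

Close the holding jig on the stack of three soaps: slide the jaw until it pushes the stack fully home against the fixed end stop, then lock the jaw there with a quarter turn of its square knob and let go. Nobody remembers whether the jaw was left locked or free and the knob looks the same both ways, so try it with a gentle push first and, if it holds, unlock it with a quarter turn; do not force a locked jaw, and leave the other things on the table alone.

Things in the scene. Friction and masses are not known exactly. Their poses are not given: they have to be found in the camera images.
- jig: Plywood holding jig screwed to the table, turned a little. Origin on the table under its board; z up, y along the slide towards the fixed end stop. Board x -75 to +75, y -155 to +175 mm, 12 thick. Two side fences, 22 high above the board, inner faces at x = -44 and +44, from y = +25 to +150, guide the stack.
- end_stop (a point): Centre of the inner face of the jig's fixed end stop, an upright plywood plate 106 wide and 60 mm high above the board; the face lies at jig y = +150 mm. Axes as the jig's.
- rail: The two aluminium guide ribs fixed on the board (origin and axes as the jig's): 10 wide, 18 mm high above the board, at x = -35 and +35, y = -145 to +30 mm. Locked, a bolt hidden in the jaw presses on a rib with about 10 N and drops behind a lug on it, which stops the jaw (after up to 3 mm of play) like a dead stop; free, nothing presses on them.
- jaw (a joint): Sliding jaw, value in m: 0 = fully back, growing towards the end stop (jig +y), range 0 to 0.092. It pinches the 68 mm stack against the stop at about 0.085 (fully home). Starts fully back, locked or free; it can be locked only fully back or fully home. Free, it slides with about 2 N, plus about 3 N when pushing the stack. Its foot is 88 wide (x), 105 long (y), top 42 mm above the table.
- jaw_face (a point): Middle of the jaw's front face, which pushes the stack: an upright plywood plate 84 wide, 12 thick, top 71 mm above the table. This point is 42 mm above the table and 85 mm ahead (jig +y) of the knob's axis. Axes as the jig's.
- knob_grip (a point): Centre of the black square knob on the jaw, 77 mm above the table, at jig x = 0, y = -0.088 m + jaw value; axes are the jig's and do not turn with it. 48 x 48 mm, rounded corners, 62 to 92 mm above the table. It turns endlessly about z and clicks every quarter turn, at rest with its flats along jig x and y. Gripped across two opposite flats, it also serves to slide the jaw.
- knob_top (a point): Middle of the knob's top, 93 mm above the table (axes as the jig's). How the lock works: successive clicks are alternately locked and free, so a quarter turn either way always changes one into the other; all four look alike. Turning takes up to about 0.2 N m; turned by about 75 degrees or more and let go, it snaps to the full quarter turn by itself.
- stack_mid (a point): Centre, half-way up, of the banded stack of three boxed soaps that stands on the jig's board between jaw and end stop: about 81 mm (jig x) by 68 (jig y) by 80 high, 0.4 kg, its top 92 mm above the table. Axes about parallel to the jig's at the start. Fully home it lies at jig y = +0.116 m.
- tape: Bystander: roll of packing tape lying flat, 108 across, 48 high; origin at the centre of its underside.
- blanks: Bystander: bundle of paper sleeve blanks, 136 x 74 x 31 mm; origin at the centre of its underside.
- spare: Bystander: another stack of three soaps, 117 x 72 x 80 mm, standing on the table outside the jig; origin at the centre of its underside.
- scissors: Bystander: orange-handled scissors lying flat, 201 mm long, 8 high.

How it is judged (in metres and radians):
On the way, in this order (a step that is already met when the one before it is completed fails the run):
1. the jaw has pushed the stack home against the end stop (value of joint jaw above 0.081 m and y of stack_mid in the frame of jig above 0.112 m), for 0.1 s.
2. the jaw is locked there (value of joint jaw above 0.081 m and contact force between jaw and rail above 4 N), for 0.2 s.
At the end, for the whole second after the job is handed in: The jaw is closed on the stack (value above 0.081), the stack is upright and within 4 mm of home against the end stop, the jaw is locked (its bolt presses on the rail with 4 to 28 N; standing on top of the lug it would press harder), and all is at rest (all of step 2 and y of stack_mid in the frame of jig above 0.112 m and angle between stack_mid's own z axis and vertical below 0.1 rad and contact force between jaw and rail below 28 N and linear speed of stack below 0.02 m/s); the robot touches nothing.
It fails at once if the jaw is forced against its lock (over 55 N on the rail) (contact force between jaw and rail above 55 N).
It fails at once if a bystander is shifted by more than 3 cm (distance of any of tape, blanks, spare, scissors from where it was at the start of the episode above 0.03 m).
It also fails if it takes over 42 s, if anything falls off the work surface, if the arm or the gripper's body presses on something with over 40 N, if the wrist force passes 120 N, or if a joint passes its speed limit or range.

## Working session

There is one attempt and no reset: what is moved stays moved. The work goes in short steps, Python scripts to look and compute and a shell command to move; the robot and the scene stay as the last step left them, time stands still between calls to the robot, and variables do not carry over. Pictures are saved under pics/ and viewed, and the job is handed in when it is done.

```bash
ls; mkdir -p pics; python3 - <<'E'
from bench import *
import cv2
s=read_state();print(s)
for n in("scene","top"):
    p,d=camera(n);cv2.imwrite(f"pics/{n}0.png",p[:,:,::-1]);import numpy as np;np.save(f"pics/{n}0.npy",d)
    i=camera_info(n);print(n,np.round(i["K"],1).tolist(),np.round(i["view"],4).tolist())
E
```

```text
pics
{'time': 0.0, 'joint_positions': array([-6.70940094e+01,  1.80049185e+01, -2.75501288e+00,  6.93397829e+01,
        2.74159991e-04,  8.99990794e+01]), 'qd': array([-0.09336293,  0.01967428, -0.080276  ,  0.01271531,  0.12339974,
       -0.04052923]), 'joint_efforts': array([ 1.15189003e-03, -5.39589536e+01,  3.39749086e+01,  1.91930216e-02,
        4.10043481e-05,  5.57019604e-06]), 'position': array([ 0.23328868, -0.55210622,  0.20582099]), 'ee_rot': array([[ 3.89234474e-01, -9.21138465e-01, -6.72968165e-04],
       [-9.21137067e-01, -3.89235056e-01,  1.60496799e-03],
       [-1.74034055e-03, -4.81295009e-06, -9.99998486e-01]]), 'contact_force': array([ 0.07131644,  1.26394119, -0.47164527]), 'ft_torque': array([-0.00088928, -0.00529796,  0.02707903]), 'grip_width': 0.08541060548433521}
scene [[447.6, 0.0, 319.7], [0.0, 447.6, 243.3], [0.0, 0.0, 1.0]] [[-0.8517, -0.5238, 0.0173, 0.5991], [-0.3932, 0.6169, -0.6818, 0.1428], [0.3464, -0.5875, -0.7313, 1.1059], [0.0, 0.0, 0.0, 1.0]]
top [[495.0, 0.0, 323.5], [0.0, 495.0, 240.1], [0.0, 0.0, 1.0]] [[-0.0021, -0.9999, 0.0118, 0.2116], [-0.9948, 0.0009, -0.1016, 0.5527], [0.1016, -0.0119, -0.9948, 1.4826], [0.0, 0.0, 0.0, 1.0]]
```

View pics/scene0.png

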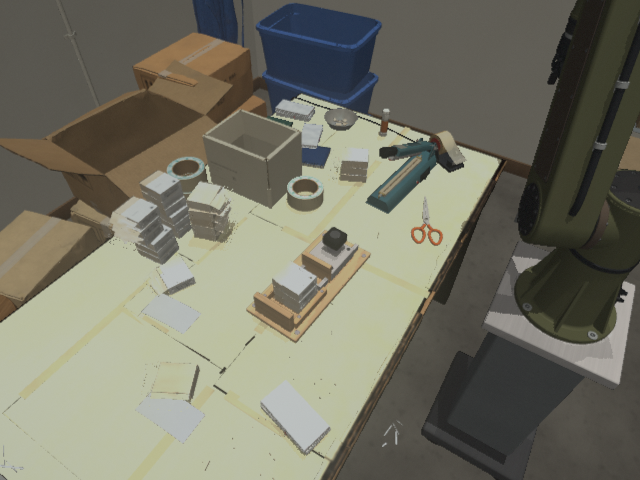

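View pics/top0.png

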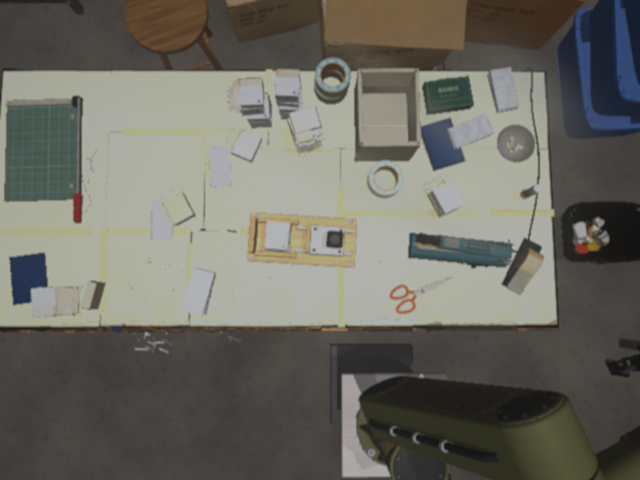

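In the top view the jig lies at (302,240): black knob at (334,240), stack at (275,237), end stop on the left (world +y). In the scene view the knob is at (334,238). Next I'll measure the knob, the board and the stack.

```bash
cat > h.py <<'E'
import numpy as np,cv2
from bench import *
def ray(n,uv,z):
    i=camera_info(n);K=np.array(i["K"]);V=np.array(i["view"])
    uv=np.atleast_2d(uv).astype(float)
    d=np.c_[(uv-K[:2,2])/[K[0,0],K[1,1]],np.ones(len(uv))]@V[:3,:3]
    c=-V[:3,:3].T@V[:3,3]
    return c+d*((z-c[2])/d[:,2])[:,None]
def cloud(n,d):
    i=camera_info(n);K=np.array(i["K"]);V=np.array(i["view"])
    v,u=np.indices(d.shape);P=np.dstack([(u-K[0,2])/K[0,0]*d,(v-K[1,2])/K[1,1]*d,d])
    return (P-V[:3,3])@V[:3,:3]
E
python3 - <<'E'
from h import *
for n in("top","scene"):
    p=cv2.imread(f"pics/{n}0.png");d=np.load(f"pics/{n}0.npy");W=cloud(n,d)
    hsv=cv2.cvtColor(p,cv2.COLOR_BGR2HSV)
    reg=(W[...,0]>.3)&(W[...,0]<.75)&(W[...,1]>-.2)&(W[...,1]<.45)&(d>0)
    k=((p.max(2)<75)&reg&(W[...,2]>.05)&(W[...,2]<.12)).astype(np.uint8)
    nn,l,st,c=cv2.connectedComponentsWithStats(k)
    j=1+np.argmax(st[1:,4]);print(n,"knob",st[j],c[j],"P@.092",ray(n,c[j],.092).round(4),"depth median",np.median(W[l==j],0).round(4), "minAreaRect",cv2.minAreaRect(np.argwhere(l==j)[:,::-1].astype(np.float32)))
    q=W[(l==j)&(W[...,2]>.086)];print("  top pts",len(q),q.mean(0).round(4),q.min(0).round(4),q.max(0).round(4))
    # board: points with z .006-.018
    b=(reg&(W[...,2]>.005)&(W[...,2]<.1)&(hsv[...,1]>90)&(hsv[...,0]<22)).astype(np.uint8)
    b=cv2.morphologyEx(b,cv2.MORPH_CLOSE,np.ones((25,25),np.uint8))
    nn,l,st,c=cv2.connectedComponentsWithStats(b);j=1+np.argmax(st[1:,4]);print(" board",st[j])
    q=W[(l==j)&(W[...,2]<.02)&(W[...,2]>.006)]
    print("  board rect",cv2.minAreaRect(q[:,:2].astype(np.float32)))
    s=(l==j)|True
    q=W[reg&(W[...,2]>.085)&(W[...,2]<.1)&(hsv[...,1]<90)&(p.max(2)>110)&(W[...,1]<.25)&(W[...,0]<.65)]
    print("  stack top",len(q),cv2.minAreaRect(q[:,:2].astype(np.float32)) if len(q) else "")
E
python3 - <<'E'
import cv2
p=cv2.imread('pics/top0.png')[200:280,235:370];cv2.imwrite('pics/c1.png',cv2.resize(p,None,fx=5,fy=5,interpolation=cv2.INTER_CUBIC))
E
```

```text
top knob [327 232  16  15 151] [334.49668874 239.16556291] P@.092 [[0.549  0.1794 0.092 ]] depth median [0.5467 0.1781 0.0913] minAreaRect ((334.5, 239.0), (14.0, 15.0), 90.0)
  top pts 140 [0.5491 0.1791 0.0917] [0.5285 0.1574 0.086 ] [0.5705 0.2014 0.0984]
 board [ 249  217   65   46 1595]
  board rect ((0.5551848411560059, 0.3387005627155304), (0.1955287754535675, 0.13187192380428314), 87.54649353027344)
  stack top 6 ((0.585249125957489, 0.017404496669769287), (0.01995733194053173, 0.3876115381717682), 18.743480682373047)
scene knob [323 228  24  23 311] [334.44051447 239.585209  ] P@.092 [[0.5397 0.1993 0.092 ]] depth median [0.5405 0.1969 0.0871] minAreaRect ((334.3461608886719, 238.23074340820312), (20.801258087158203, 19.969207763671875), 33.6900634765625)
  top pts 171 [0.5466 0.187  0.0893] [0.5252 0.1606 0.0861] [0.5716 0.2081 0.094 ]
 board [ 248  251  122   90 3174]
  board rect ((0.5559676885604858, 0.28306663036346436), (0.32529398798942566, 0.14908583462238312), 86.333251953125)
  stack top 1 ((0.5682530403137207, 0.16269123554229736), (0.0, 0.0), 0.0)
```

View pics/c1.png

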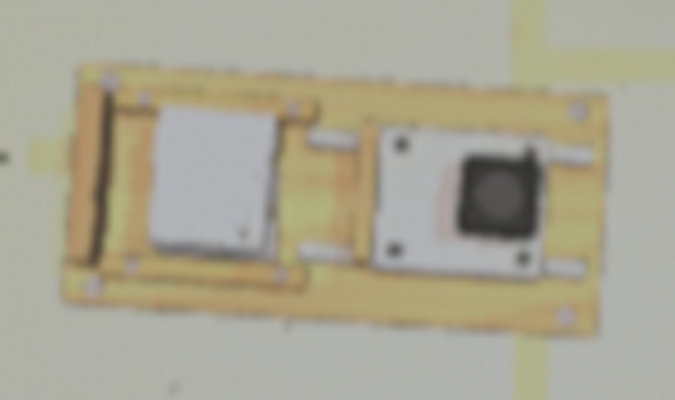

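```bash
python3 - <<'E'
from h import *
c=np.array([[80,65],[608,97],[598,335],[62,302]])/5+[234.6,199.6]
P=ray("top",c,.012);print(P.round(4))
yd=(P[0]-P[1]+P[3]-P[2])[:2];print("len",np.linalg.norm(P[0]-P[1]),np.linalg.norm(P[3]-P[2]),"w",np.linalg.norm(P[0]-P[3]),np.linalg.norm(P[1]-P[2]))
yd/=np.linalg.norm(yd);xd=np.array([yd[1],-yd[0]]);yaw=np.degrees(np.arctan2(yd[1],yd[0]))-90;print("yaw",yaw)
# board centre at y=+10
o=P[:,:2].mean(0)-.01*yd;print("origin",o,"knob pred",o-.088*yd,"stack home",o+.116*yd)
print("knob meas",ray("top",np.array([500,197])/5+[234.6,199.6],.092))
s=np.array([[160,108],[278,118],[268,250],[152,245]])/5+[234.6,199.6]
S=ray("top",s,.092);print(S.round(4),(S[:,:2].mean(0)-o)@np.c_[xd,yd])
E
```

```text
[[0.6401 0.4358 0.012 ]
 [0.62   0.1092 0.012 ]
 [0.4727 0.1166 0.012 ]
 [0.4934 0.4449 0.012 ]]
len 0.3272370507828112 0.3289566759939736 w 0.1469900728908215 0.14749294801904045
yaw -3.5684845637263294
origin [0.55591913 0.26662282] knob pred [0.55044187 0.17879344] stack home [0.56313915 0.38239791]
knob meas [[0.54945714 0.17908399 0.092     ]]
[[0.602  0.3778 0.092 ]
 [0.596  0.3088 0.092 ]
 [0.5186 0.3143 0.092 ]
 [0.5216 0.3817 0.092 ]] [-0.00129902  0.07908714]
```

```bash
cat >> h.py <<'E'
YAW=-3.57; KN=np.array([.550,.179])
def tool(dw,A):
    a=np.radians(A);return np.array([dw[0]*np.cos(a)+dw[1]*np.sin(a),dw[0]*np.sin(a)-dw[1]*np.cos(a)])
def st():
    s=read_state();R=s["ee_rot"];A=np.degrees(np.arctan2(R[1,0],R[0,0]))
    return s,A
def goto(x,y,z):
    s,A=st();R=s["ee_rot"];e=np.array([x,y,z])-s["position"]
    zz=R[:,2];print("t",s["time"],"pos",s["position"].round(4),"A",A.round(2),"tilt",np.round(zz,4),"F",s["contact_force"].round(2),"T",s["ft_torque"].round(3),"w",round(s["grip_width"],4),"j",s["joint_positions"].round(1))
    print("lin tool mm",(R.T@e*1000).round(1),"ang z to YAW",round(A-YAW,2))
E
python3 - <<'E'
from h import *
s,A=st();d=(np.array([.55,.179])-s["position"][:2])*1000/17
for i in range(17):
    w=-8 if i<8 else 0
    print(i,round(A,1),tool(d,A).round(0),w); A-=w
E
```

```text
0 -67.1 [-32. -34.] -8
1 -59.1 [-27. -38.] -8
2 -51.1 [-22. -42.] -8
3 -43.1 [-16. -44.] -8
4 -35.1 [ -9. -46.] -8
5 -27.1 [ -3. -47.] -8
6 -19.1 [  4. -47.] -8
7 -11.1 [ 10. -46.] -8
8 -3.1 [ 16. -44.] 0
9 -3.1 [ 16. -44.] 0
10 -3.1 [ 16. -44.] 0
11 -3.1 [ 16. -44.] 0
12 -3.1 [ 16. -44.] 0
13 -3.1 [ 16. -44.] 0
14 -3.1 [ 16. -44.] 0
15 -3.1 [ 16. -44.] 0
16 -3.1 [ 16. -44.] 0
```

```bash
python3 -m handwheel '[{"angular":[0,0,-8],"linear":[-32,-34,0],"gripper":1},{"angular":[0,0,-8],"linear":[-27,-38,0],"gripper":1},{"angular":[0,0,-8],"linear":[-22,-42,0],"gripper":1},{"angular":[0,0,-8],"linear":[-16,-44,0],"gripper":1},{"angular":[0,0,-8],"linear":[-9,-46,0],"gripper":1},{"angular":[0,0,-8],"linear":[-3,-47,0],"gripper":1},{"angular":[0,0,-8],"linear":[4,-47,0],"gripper":1},{"angular":[0,0,-8],"linear":[10,-46,0],"gripper":1},{"angular":[0,0,0],"linear":[16,-44,0],"gripper":1},{"angular":[0,0,0],"linear":[16,-44,0],"gripper":1},{"angular":[0,0,0],"linear":[16,-44,0],"gripper":1},{"angular":[0,0,0],"linear":[16,-44,0],"gripper":1},{"angular":[0,0,0],"linear":[16,-44,0],"gripper":1},{"angular":[0,0,0],"linear":[16,-44,0],"gripper":1}]'; python3 -c "
from h import *
goto(.55,.179,.2)"
```

```text
time: 1.85
position: [0.4834, 0.0742, 0.2032]
ee_rot: [[1.0, -0.023, -0.004], [-0.023, -1.0, 0.005], [-0.004, -0.004, -1.0]]
contact_force: [0.7, -1.2, -0.5]
grip_width: 0.0856
t 1.85 pos [0.4834 0.0742 0.2032] A -1.29 tilt [-0.0036  0.0045 -1.    ] F [ 0.66 -1.24 -0.47] T [-0.038 -0.038  0.014] w 0.0856 j [  8.5   6.3 -17.8  66.1   0.3  99.8]
lin tool mm [  64.2 -106.3    3.4] ang z to YAW 2.28
```

```bash
python3 -m handwheel '[{"angular":[0,0,1.1],"linear":[22,-36,5],"gripper":1},{"angular":[0,0,1.1],"linear":[22,-36,10],"gripper":1},{"angular":[0,0,0],"linear":[20,-34,10],"gripper":1},{"angular":[0,0,0],"linear":[0,0,0],"gripper":1}]'; python3 - <<'E'
from h import *
goto(.55,.179,.15)
i=camera_info("wrist");p,d=camera("wrist");print(np.round(i["K"],1).tolist(),np.round(i["view"],4).tolist())
cv2.imwrite("pics/w1.png",p[:,:,::-1]);np.save("pics/w1.npy",d);np.savez("pics/w1i.npz",K=i["K"],V=i["view"])
E
```

```text
time: 2.35
position: [0.553, 0.1843, 0.1759]
ee_rot: [[0.998, -0.057, -0.005], [-0.057, -0.998, 0.004], [-0.006, -0.004, -1.0]]
contact_force: [-0.4, 0.1, 0.0]
grip_width: 0.0853
t 2.35 pos [0.553  0.1843 0.1759] A -3.28 tilt [-0.0053  0.0039 -1.    ] F [-0.42  0.12  0.01] T [-0.014  0.042 -0.009] w 0.0853 j [ 18.2  17.1  -7.9  65.2   0.3 111.5]
lin tool mm [-2.6  5.6 25.9] ang z to YAW 0.29
[[371.6, 0.0, 314.0], [0.0, 371.6, 239.3], [0.0, 0.0, 1.0]] [[0.9983, -0.0574, -0.0058, -0.5404], [-0.0537, -0.9609, 0.2715, 0.179], [-0.0211, -0.2707, -0.9624, 0.4103], [0.0, 0.0, 0.0, 1.0]]
```

View pics/w1.png

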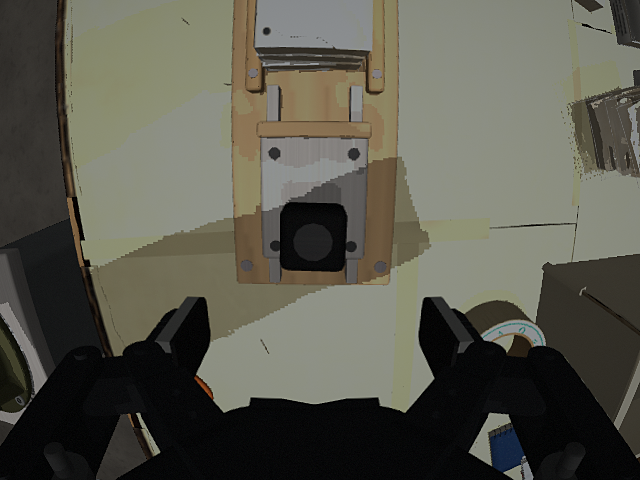

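The wrist view shows the knob's top from about (280,203) to (348,271), square to the jaws, with its disc at (312,240). The fingers are clear on both sides. I'll cast fisheye rays at the knob.

```bash
python3 - <<'E'
from h import *
f=np.load("pics/w1i.npz");K=f["K"];V=f["V"]
def fr(uv,z):
    a=(np.array(uv,float)-K[:2,2]);r=np.hypot(*a);t=r/K[0,0];d=np.r_[a/max(r,1e-9)*np.sin(t),np.cos(t)]@V[:3,:3]
    c=-V[:3,:3].T@V[:3,3];return c+d*(z-c[2])/d[2]
p=cv2.imread("pics/w1.png");g=p[195:280,272:356].max(2)
k=(p.max(2)<45).astype(np.uint8);k[:190]=0;k[290:]=0;k[:,:260]=0;k[:,370:]=0
n,l,s,c=cv2.connectedComponentsWithStats(k);j=1+np.argmax(s[1:,4]);print(s[j],c[j])
cv2.imwrite("pics/w1k.png",cv2.resize(p[190:290,260:370],None,fx=5,fy=5))
for z,uv in((.093,(312.5,240)),(.092,(281,204)),(.092,(347,204)),(.092,(281,270)),(.092,(347,270))):print(uv,fr(uv,z).round(4))
# board lower corners
for uv in((237,281),(388,283)):print(fr(uv,.012).round(4))
E
```

```text
[ 270  202   87   77 4615] [312.63098592 236.91744312]
(312.5, 240) [0.5511 0.1813 0.093 ]
(281, 204) [0.531  0.2079 0.092 ]
(347, 204) [0.5763 0.2053 0.092 ]
(281, 270) [0.5271 0.1597 0.092 ]
(347, 270) [0.5747 0.1571 0.092 ]
[0.473  0.1209 0.012 ]
[0.6199 0.1107 0.012 ]
```

View pics/w1k.png

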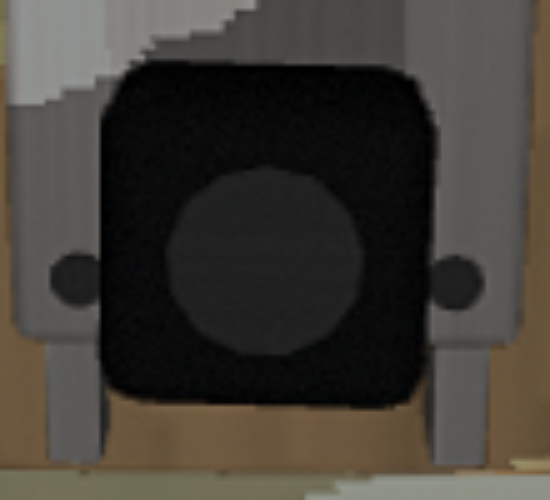

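```bash
python3 -c "
from h import *
goto(.551,.180,.060)"; python3 -m handwheel '[{"angular":[0.2,0.3,0.3],"linear":[-1.5,4.5,20],"gripper":1},{"angular":[0,0,0],"linear":[0,0,25],"gripper":1},{"angular":[0,0,0],"linear":[0,0,20],"gripper":1},{"angular":[0,0,0],"linear":[0,0,0],"gripper":1}]'; python3 -c "
from h import *
goto(.551,.180,.060)"
```

```text
t 2.4 pos [0.5524 0.1832 0.1764] A -3.34 tilt [-0.0055  0.0034 -1.    ] F [-0.73 -0.31 -0.45] T [-0.019  0.009 -0.005] w 0.0854 j [ 18.2  17.   -8.   65.2   0.3 111.5]
lin tool mm [ -0.6   3.6 116.4] ang z to YAW 0.23
time: 2.9
position: [0.5483, 0.1752, 0.111]
ee_rot: [[0.998, -0.067, -0.001], [-0.067, -0.998, 0.005], [-0.001, -0.005, -1.0]]
contact_force: [0.1, 0.3, -0.4]
grip_width: 0.0853
t 2.9 pos [0.5483 0.1752 0.111 ] A -3.82 tilt [-7.0e-04  5.2e-03 -1.0e+00] F [ 0.12  0.26 -0.44] T [-0.035 -0.002  0.   ] w 0.0853 j [ 17.5  18.5 -14.9  56.6   0.3 111.4]
lin tool mm [ 2.4 -4.7 51. ] ang z to YAW -0.25
```

```bash
python3 -m handwheel '[{"angular":[0.3,0,-0.2],"linear":[2.4,-4.5,20],"gripper":1},{"angular":[0,0,0],"linear":[0,0,20],"gripper":1},{"angular":[0,0,0],"linear":[0,0,10],"gripper":1},{"angular":[0,0,0],"linear":[0,0,0],"gripper":1}]'; python3 -c "
from h import *
goto(.551,.180,.060)
import time
goto(.551,.180,.060)
p,d=camera('wrist');cv2.imwrite('pics/w2.png',p[:,:,::-1])
goto(.551,.180,.060)"
```

```text
time: 3.4
position: [0.5528, 0.1784, 0.0648]
ee_rot: [[0.998, -0.066, 0.005], [-0.066, -0.998, 0.012], [0.004, -0.012, -1.0]]
contact_force: [0.0, 0.2, 0.3]
grip_width: 0.0853
t 3.4 pos [0.5528 0.1784 0.0648] A -3.76 tilt [ 0.0045  0.0115 -0.9999] F [0.02 0.23 0.32] T [-0.009 -0.031 -0.042] w 0.0853 j [ 17.5  20.9 -17.9  50.7   0.6 111.3]
lin tool mm [-1.9 -1.5  4.8] ang z to YAW -0.19
t 3.4 pos [0.5528 0.1784 0.0648] A -3.76 tilt [ 0.0045  0.0115 -0.9999] F [0.02 0.23 0.32] T [-0.009 -0.031 -0.042] w 0.0853 j [ 17.5  20.9 -17.9  50.7   0.6 111.3]
lin tool mm [-1.9 -1.5  4.8] ang z to YAW -0.19
t 3.45 pos [0.5532 0.1785 0.0653] A -3.76 tilt [ 0.0054  0.0118 -0.9999] F [0.21 0.33 0.41] T [-0.038  0.098  0.054] w 0.0849 j [ 17.5  20.9 -17.9  50.7   0.5 111.3]
lin tool mm [-2.3 -1.3  5.3] ang z to YAW -0.19
```

View pics/w2.png

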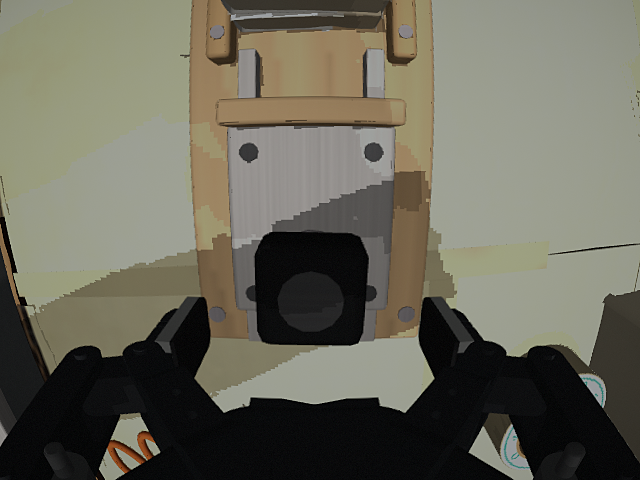

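The fingers are level with the knob. Its disc is at (311,301), about 4 px left of the midline between the pads (210 and 421), so I shift about 2 mm, level the tool and close.

```bash
python3 -m handwheel '[{"angular":[-0.6,-0.25,-0.2],"linear":[-2,-1.3,5],"gripper":1},{"angular":[0,0,0],"linear":[0,0,0],"gripper":1}]'; python3 -c "
from h import *
goto(.551,.180,.060)
goto(.551,.180,.060)"
```

```text
time: 3.7
position: [0.5523, 0.1803, 0.0617]
ee_rot: [[0.998, -0.062, 0.002], [-0.062, -0.998, 0.002], [0.002, -0.002, -1.0]]
contact_force: [0.9, 0.7, 0.0]
grip_width: 0.0849
t 3.7 pos [0.5523 0.1803 0.0617] A -3.55 tilt [ 0.0023  0.0017 -1.    ] F [0.85 0.75 0.05] T [-0.021  0.004 -0.025] w 0.0849 j [ 1.810e+01  2.130e+01 -1.780e+01  5.070e+01  1.000e-01  1.116e+02]
lin tool mm [-1.3  0.4  1.7] ang z to YAW 0.02
t 3.7 pos [0.5523 0.1803 0.0617] A -3.55 tilt [ 0.0023  0.0017 -1.    ] F [0.85 0.75 0.05] T [-0.021  0.004 -0.025] w 0.0849 j [ 1.810e+01  2.130e+01 -1.780e+01  5.070e+01  1.000e-01  1.116e+02]
lin tool mm [-1.3  0.4  1.7] ang z to YAW 0.02
```

```bash
python3 -m handwheel '[{"angular":[0,0,0],"linear":[-1,0,1.5],"gripper":-1},{"angular":[0,0,0],"linear":[0,0,0],"gripper":-1},{"angular":[0,0,0],"linear":[0,0,0],"gripper":-1},{"angular":[0,0,0],"linear":[0,0,0],"gripper":-1},{"angular":[0,0,0],"linear":[0,0,0],"gripper":-1}]'; python3 -c "
from h import *
goto(.551,.180,.060)"
```

```text
time: 4.32
position: [0.5512, 0.1808, 0.0613]
ee_rot: [[0.998, -0.061, 0.003], [-0.061, -0.998, 0.002], [0.003, -0.002, -1.0]]
contact_force: [-0.3, -0.4, 0.2]
grip_width: 0.0452
t 4.325 pos [0.5512 0.1808 0.0613] A -3.53 tilt [ 0.0027  0.0021 -1.    ] F [-0.33 -0.42  0.17] T [ 0.037 -0.05  -0.   ] w 0.0452 j [ 1.810e+01  2.130e+01 -1.800e+01  5.060e+01  1.000e-01  1.116e+02]
lin tool mm [-0.1  0.8  1.3] ang z to YAW 0.04
```

```bash
python3 -m handwheel '[{"angular":[0,0,0],"linear":[0,-2,0],"gripper":-1},{"angular":[0,0,0],"linear":[0,-2,0],"gripper":-1}]'; python3 -c "
from h import *
goto(.551,.180,.060)"
```

```text
time: 4.58
position: [0.5512, 0.181, 0.0612]
ee_rot: [[0.998, -0.063, 0.003], [-0.063, -0.998, -0.006], [0.003, 0.006, -1.0]]
contact_force: [-0.0, -7.7, 3.8]
grip_width: 0.0452
t 4.575 pos [0.5512 0.181  0.0612] A -3.64 tilt [ 0.0028 -0.0058 -1.    ] F [-0.03 -7.73  3.77] T [-1.635  0.267 -0.043] w 0.0452 j [ 18.4  21.4 -17.8  50.8  -0.4 112. ]
lin tool mm [-0.2  1.   1.2] ang z to YAW -0.07
```

```bash
python3 -m handwheel '[{"angular":[0,0,0],"linear":[0,-3,0],"gripper":-1},{"angular":[0,0,0],"linear":[0,-3,0],"gripper":-1}]'; python3 -c "
from h import *
goto(.551,.180,.060)"
```

```text
time: 4.82
position: [0.5513, 0.182, 0.0612]
ee_rot: [[0.998, -0.066, 0.003], [-0.066, -0.998, -0.016], [0.004, 0.016, -1.0]]
contact_force: [-1.5, -8.4, 4.9]
grip_width: 0.0451
t 4.825 pos [0.5513 0.182  0.0612] A -3.79 tilt [ 0.0026 -0.0158 -0.9999] F [-1.45 -8.41  4.89] T [-1.722  0.348 -0.066] w 0.0451 j [ 18.8  21.6 -17.5  51.1  -0.9 112.6]
lin tool mm [-0.2  2.   1.3] ang z to YAW -0.22
```

```bash
python3 -m handwheel '[{"angular":[1,0,0],"linear":[0,-3,0],"gripper":-1},{"angular":[0,0,0],"linear":[0,-3,0],"gripper":-1}]'; python3 -c "
from h import *
goto(.551,.180,.060)"
```

```text
time: 5.08
position: [0.5513, 0.1832, 0.0612]
ee_rot: [[0.998, -0.068, 0.004], [-0.068, -0.998, -0.008], [0.004, 0.008, -1.0]]
contact_force: [-2.3, -9.1, 4.1]
grip_width: 0.0456
t 5.075 pos [0.5513 0.1832 0.0612] A -3.92 tilt [ 0.0036 -0.0078 -1.    ] F [-2.26 -9.09  4.1 ] T [-1.737  0.309 -0.021] w 0.0456 j [ 18.7  21.4 -17.7  50.8  -0.5 112.6]
lin tool mm [-0.1  3.2  1.2] ang z to YAW -0.35
```

```bash
python3 -m handwheel '[{"angular":[0.5,0,-0.3],"linear":[0,-3,0],"gripper":-1},{"angular":[0,0,0],"linear":[0,-3,0],"gripper":-1}]'; python3 -c "
from h import *
goto(.551,.180,.060)"
```

```text
time: 5.32
position: [0.5514, 0.1834, 0.0613]
ee_rot: [[0.998, -0.066, 0.004], [-0.066, -0.998, -0.01], [0.005, 0.01, -1.0]]
contact_force: [-1.1, -11.2, 4.8]
grip_width: 0.0453
t 5.325 pos [0.5514 0.1834 0.0613] A -3.79 tilt [ 0.0041 -0.0102 -0.9999] F [ -1.14 -11.15   4.78] T [-2.126  0.334 -0.05 ] w 0.0453 j [ 18.8  21.5 -17.6  50.8  -0.6 112.6]
lin tool mm [-0.2  3.4  1.3] ang z to YAW -0.22
```

It's locked: the jaw took up about 2.6 mm of play, then stopped while the force rose to 11 N. I'll relax the push, then turn it a quarter.

```bash
python3 -m handwheel '[{"angular":[0.5,0,0],"linear":[0,1,0],"gripper":-1},{"angular":[0,0,0],"linear":[0,0.5,0],"gripper":-1}]'; python3 -c "
from h import *
goto(.551,.182,.060)"
```

```text
time: 5.58
position: [0.5514, 0.1831, 0.0613]
ee_rot: [[0.998, -0.066, 0.004], [-0.066, -0.998, 0.002], [0.004, -0.002, -1.0]]
contact_force: [0.1, 2.8, -0.1]
grip_width: 0.0451
t 5.575 pos [0.5514 0.1831 0.0613] A -3.78 tilt [ 0.0045  0.0016 -1.    ] F [ 0.12  2.8  -0.15] T [0.521 0.142 0.052] w 0.0451 j [ 18.4  21.3 -17.9  50.5   0.  112.1]
lin tool mm [-0.3  1.1  1.3] ang z to YAW -0.21
```

```bash
python3 -m handwheel '[{"angular":[0,0,-9],"linear":[0,0,0],"gripper":-1},{"angular":[0,0,-9],"linear":[0,0,0],"gripper":-1},{"angular":[0,0,-9],"linear":[0,0,0],"gripper":-1},{"angular":[0,0,-9],"linear":[0,0,0],"gripper":-1}]'; python3 -c "
from h import *
goto(.551,.183,.060)"
```

```text
time: 6.08
position: [0.5515, 0.1832, 0.0613]
ee_rot: [[0.835, 0.55, 0.005], [0.55, -0.835, 0.001], [0.004, 0.002, -1.0]]
contact_force: [0.3, 0.1, 0.8]
grip_width: 0.0452
t 6.075 pos [0.5515 0.1832 0.0613] A 33.34 tilt [ 4.7e-03  9.0e-04 -1.0e+00] F [0.33 0.12 0.84] T [-0.137  0.019  0.023] w 0.0452 j [ 18.4  21.3 -17.9  50.5  -0.   75.1]
lin tool mm [-0.6 -0.1  1.3] ang z to YAW 36.91
```

Smooth, with hardly any side force. I'll finish the quarter turn, to azimuth 86.4.

```bash
python3 -m handwheel '[{"angular":[0,0,-9],"linear":[0,0,0],"gripper":-1},{"angular":[0,0,-9],"linear":[0,0,0],"gripper":-1},{"angular":[0,0,-9],"linear":[0,0,0],"gripper":-1},{"angular":[0,0,-9],"linear":[0,0,0],"gripper":-1},{"angular":[0,0,-9],"linear":[0,0,0],"gripper":-1},{"angular":[0,0,-7],"linear":[0,0,0],"gripper":-1},{"angular":[0,0,0],"linear":[0,0,0],"gripper":-1}]'; python3 -c "
from h import *
goto(.551,.183,.060)"
```

```text
time: 6.95
position: [0.5516, 0.1832, 0.0613]
ee_rot: [[0.05, 0.999, 0.005], [0.999, -0.05, -0.001], [-0.001, 0.005, -1.0]]
contact_force: [-0.7, -0.8, 1.7]
grip_width: 0.0454
t 6.95 pos [0.5516 0.1832 0.0613] A 87.13 tilt [ 0.0052 -0.0012 -1.    ] F [-0.66 -0.75  1.72] T [ 0.071  0.19  -0.045] w 0.0454 j [ 18.5  21.3 -17.9  50.6  -0.2  21.3]
lin tool mm [-0.3 -0.6  1.3] ang z to YAW 90.7
```

```bash
python3 -m handwheel '[{"angular":[0,0,0.5],"linear":[3,0,0],"gripper":-1},{"angular":[0,0,0],"linear":[3,0,0],"gripper":-1},{"angular":[0,0,0],"linear":[3,0,0],"gripper":-1}]'; python3 -c "
from h import *
goto(.551+.0616*.082,.180+.998*.085,.060)"
```

```text
time: 7.32
position: [0.5523, 0.1921, 0.0613]
ee_rot: [[0.064, 0.998, 0.005], [0.998, -0.064, -0.002], [-0.002, 0.005, -1.0]]
contact_force: [-1.2, -1.1, 1.8]
grip_width: 0.0455
t 7.325 pos [0.5523 0.1921 0.0613] A 86.33 tilt [ 0.0053 -0.0023 -1.    ] F [-1.21 -1.11  1.8 ] T [-0.113  0.149 -0.025] w 0.0455 j [ 19.3  21.7 -17.4  50.7  -0.2  23. ]
lin tool mm [72.8 -0.9  1.2] ang z to YAW 89.9
```

It's free now: 9 mm of travel at about 1 N. I'll slide it on.

```bash
python3 -m handwheel '[{"angular":[0,0,0],"linear":[6,0,0],"gripper":-1},{"angular":[0,0,0],"linear":[6,0,0],"gripper":-1},{"angular":[0,0,0],"linear":[6,0,0],"gripper":-1},{"angular":[0,0,0],"linear":[6,0,0],"gripper":-1},{"angular":[0,0,0],"linear":[5,0,0],"gripper":-1},{"angular":[0,0,0],"linear":[4,0,0],"gripper":-1},{"angular":[0,0,0],"linear":[4,0,0],"gripper":-1},{"angular":[0,0,0],"linear":[4,0,0],"gripper":-1},{"angular":[0,0,0],"linear":[4,0,0],"gripper":-1},{"angular":[0,0,0],"linear":[4,0,0],"gripper":-1}]'; python3 -c "
from h import *
goto(.551+.0616*.085,.180+.998*.085,.060)"
```

```text
time: 8.57
position: [0.5554, 0.2397, 0.0613]
ee_rot: [[0.067, 0.998, 0.006], [0.998, -0.067, -0.012], [-0.011, 0.006, -1.0]]
contact_force: [-0.9, -7.2, 3.2]
grip_width: 0.0453
t 8.575 pos [0.5554 0.2397 0.0613] A 86.15 tilt [ 0.0055 -0.0115 -0.9999] F [-0.85 -7.16  3.25] T [-0.868  0.233 -0.049] w 0.0453 j [ 23.8  23.8 -14.1  52.   -0.7  27.6]
lin tool mm [25.1 -0.9  1. ] ang z to YAW 89.72
```

```bash
python3 -m handwheel '[{"angular":[0,0.6,-0.3],"linear":[4,0,0],"gripper":-1},{"angular":[0,0,0],"linear":[4,0,0],"gripper":-1},{"angular":[0,0,0],"linear":[4,0,0],"gripper":-1},{"angular":[0,0,0],"linear":[4,0,0],"gripper":-1},{"angular":[0,0,0],"linear":[3,0,0],"gripper":-1}]'; python3 -c "
from h import *
goto(.551+.0616*.085,.180+.998*.085,.060)"
```

```text
time: 9.2
position: [0.5563, 0.2532, 0.0613]
ee_rot: [[0.066, 0.998, 0.006], [0.998, -0.066, -0.012], [-0.011, 0.007, -1.0]]
contact_force: [-1.1, -7.4, 3.5]
grip_width: 0.0451
t 9.2 pos [0.5563 0.2532 0.0613] A 86.22 tilt [ 0.0059 -0.0118 -0.9999] F [-1.08 -7.41  3.51] T [-0.874  0.183 -0.084] w 0.0451 j [ 24.9  24.4 -13.2  52.4  -0.8  28.7]
lin tool mm [11.6 -0.9  1.2] ang z to YAW 89.79
```

```bash
python3 -m handwheel '[{"angular":[0,0.6,-0.2],"linear":[4,0,0],"gripper":-1},{"angular":[0,0,0],"linear":[4,0,0],"gripper":-1},{"angular":[0,0,0],"linear":[3,0,0],"gripper":-1},{"angular":[0,0,0],"linear":[3,0,0],"gripper":-1}]'; python3 -c "
from h import *
goto(.551+.0616*.085,.180+.998*.085,.060)"
```

```text
time: 9.7
position: [0.557, 0.2627, 0.0613]
ee_rot: [[0.066, 0.998, 0.006], [0.998, -0.066, -0.01], [-0.009, 0.007, -1.0]]
contact_force: [-0.8, -6.8, 3.7]
grip_width: 0.0456
t 9.7 pos [0.557  0.2627 0.0613] A 86.24 tilt [ 0.0063 -0.0098 -0.9999] F [-0.79 -6.79  3.71] T [-0.858  0.244  0.038] w 0.0456 j [ 25.6  24.8 -12.6  52.5  -0.7  29.4]
lin tool mm [ 2.1 -0.9  1.2] ang z to YAW 89.81
```

```bash
python3 -m handwheel '[{"angular":[0,0.5,0],"linear":[3,0,0],"gripper":-1},{"angular":[0,0,0],"linear":[3,0,0],"gripper":-1}]'; python3 -c "
from h import *
goto(.551+.0616*.085,.180+.998*.085,.060)"
```

```text
time: 9.95
position: [0.5571, 0.2649, 0.0612]
ee_rot: [[0.068, 0.998, 0.007], [0.998, -0.068, -0.009], [-0.008, 0.007, -1.0]]
contact_force: [-1.1, -13.5, 7.0]
grip_width: 0.0455
t 9.95 pos [0.5571 0.2649 0.0612] A 86.11 tilt [ 0.0068 -0.0086 -0.9999] F [ -1.07 -13.51   7.03] T [-2.483  0.337  0.029] w 0.0455 j [ 25.8  24.9 -12.5  52.5  -0.6  29.7]
lin tool mm [-0.1 -0.9  1.2] ang z to YAW 89.68
```

```bash
python3 -m handwheel '[{"angular":[0,0.3,-0.3],"linear":[3,0,0],"gripper":-1},{"angular":[0,0,0],"linear":[2,0,0],"gripper":-1}]'; python3 - <<'E'
from h import *
goto(.551+.0616*.085,.180+.998*.085,.060)
p,d=camera("top");cv2.imwrite("pics/t2.png",cv2.resize(p[200:280,235:370,::-1],None,fx=5,fy=5,interpolation=cv2.INTER_CUBIC))
p,d=camera("scene");cv2.imwrite("pics/s2.png",cv2.resize(p[210:350,230:390,::-1],None,fx=4,fy=4,interpolation=cv2.INTER_CUBIC))
p,d=camera("wrist");cv2.imwrite("pics/w3.png",p[:,:,::-1])
E
```

```text
time: 10.2
position: [0.5571, 0.2647, 0.0613]
ee_rot: [[0.065, 0.998, 0.007], [0.998, -0.065, -0.013], [-0.012, 0.008, -1.0]]
contact_force: [-1.0, -8.7, 4.1]
grip_width: 0.0457
t 10.2 pos [0.5571 0.2647 0.0613] A 86.25 tilt [ 0.0071 -0.0128 -0.9999] F [-1.05 -8.72  4.06] T [-0.913  0.215  0.043] w 0.0457 j [ 25.9  24.9 -12.4  52.6  -0.8  29.6]
lin tool mm [ 0.1 -0.9  1.3] ang z to YAW 89.82
```

View pics/s2.png

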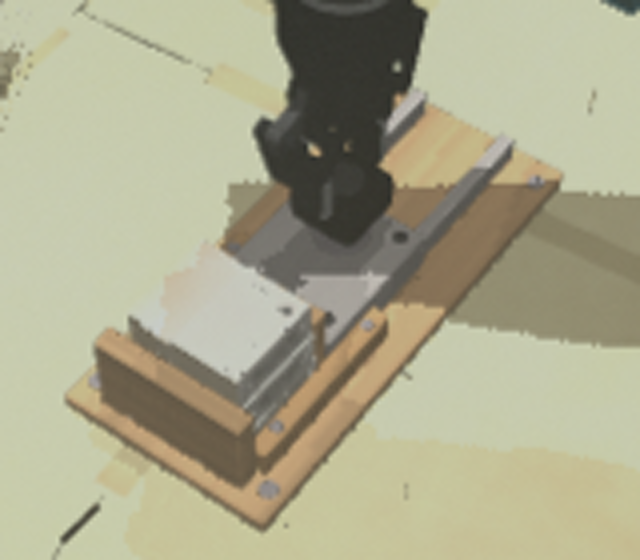

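View pics/w3.png

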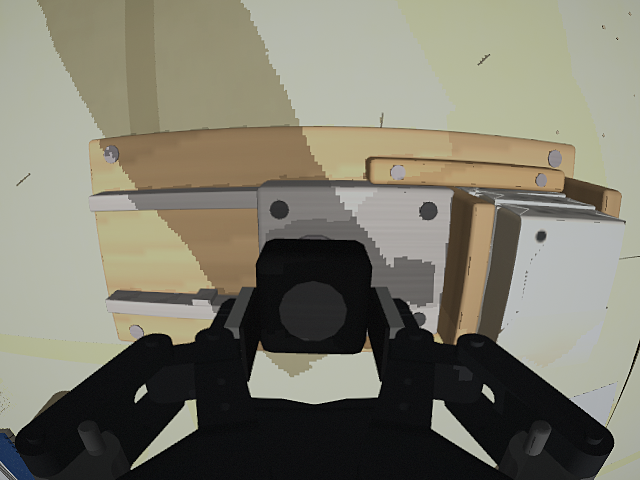

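The scene view shows the stack between the fences against the end stop, with the jaw plate behind it. The wrist view shows the lug uncovered on the rib at (205,297). I'll do one firmer push to make sure it is home.

```bash
python3 -m handwheel '[{"angular":[0,0.8,0],"linear":[4,0,0],"gripper":-1},{"angular":[0,0,0],"linear":[5,0,0],"gripper":-1},{"angular":[0,0,0],"linear":[5,0,0],"gripper":-1}]'; python3 - <<'E'
from h import *
goto(.551+.0616*.085,.180+.998*.085,.060)
E
```

```text
time: 10.72
position: [0.5572, 0.2649, 0.0612]
ee_rot: [[0.073, 0.997, 0.008], [0.997, -0.073, -0.024], [-0.024, 0.009, -1.0]]
contact_force: [-2.3, -17.9, 8.7]
grip_width: 0.0458
t 10.725 pos [0.5572 0.2649 0.0612] A 85.83 tilt [ 0.0077 -0.0242 -0.9997] F [ -2.28 -17.85   8.66] T [-2.73   0.38  -0.027] w 0.0458 j [ 26.3  25.2 -12.   53.   -1.4  30.4]
lin tool mm [-0.1 -0.9  1.2] ang z to YAW 89.4
```

View pics/t2.png

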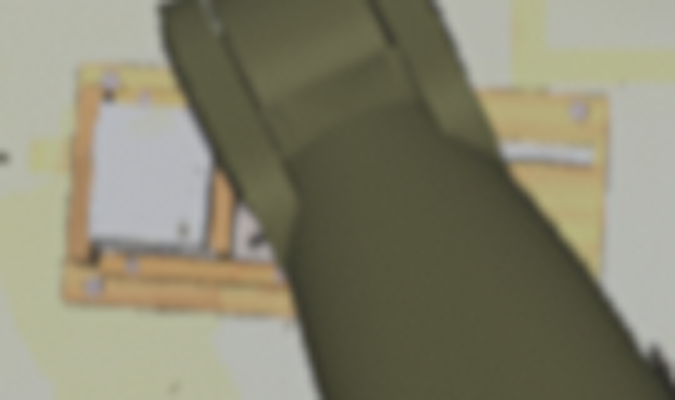

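In the top view the stack now lies against the stop. It moved 63/5 px, about 36 mm, so its centre is at jig y ≈ 115 mm. A push of 18 N no longer moves the jaw, so it is home. I'll level the tool and turn the knob back with a very light push.

```bash
python3 -m handwheel '[{"angular":[-0.4,1.2,0],"linear":[1,0,0],"gripper":-1},{"angular":[0,0,0],"linear":[1,0,0],"gripper":-1},{"angular":[0,0,9],"linear":[1,0,0],"gripper":-1},{"angular":[0,0,9],"linear":[1,0,0],"gripper":-1},{"angular":[0,0,9],"linear":[1,-0.5,0],"gripper":-1},{"angular":[0,0,9],"linear":[0.8,-0.6,0],"gripper":-1}]'; python3 - <<'E'
from h import *
goto(.557,.2647,.060)
E
```

```text
time: 11.48
position: [0.5574, 0.2643, 0.0613]
ee_rot: [[0.663, 0.749, 0.016], [0.749, -0.662, -0.018], [-0.003, 0.024, -1.0]]
contact_force: [-0.1, -6.6, 3.7]
grip_width: 0.0455
t 11.475 pos [0.5574 0.2643 0.0613] A 48.49 tilt [ 0.0159 -0.0179 -0.9997] F [-0.12 -6.56  3.72] T [-1.191  0.117  0.144] w 0.0455 j [ 26.1  24.7 -12.8  52.2  -1.3  67.6]
lin tool mm [ 0.  -0.5  1.3] ang z to YAW 52.06
```

```bash
python3 -m handwheel '[{"angular":[1.0,0,9],"linear":[0.7,-0.7,0],"gripper":-1},{"angular":[0,0,9],"linear":[0.6,-0.8,0],"gripper":-1},{"angular":[0,0,9],"linear":[0.5,-1,0],"gripper":-1},{"angular":[0,0,9],"linear":[0,-1,0],"gripper":-1},{"angular":[0,0,8],"linear":[0,-1,0],"gripper":-1},{"angular":[0,0,7],"linear":[0,-1,0],"gripper":-1}]'; python3 - <<'E'
from h import *
goto(.557,.2647,.060)
E
```

```text
time: 12.22
position: [0.5567, 0.2641, 0.0612]
ee_rot: [[0.997, -0.075, 0.004], [-0.075, -0.997, -0.023], [0.006, 0.022, -1.0]]
contact_force: [-0.7, -5.8, 4.1]
grip_width: 0.0454
t 12.225 pos [0.5567 0.2641 0.0612] A -4.28 tilt [ 0.0039 -0.0228 -0.9997] F [-0.66 -5.82  4.06] T [-1.319  0.254  0.039] w 0.0454 j [ 26.1  25.2 -11.9  53.2  -1.3 120.4]
lin tool mm [ 0.2 -0.7  1.2] ang z to YAW -0.71
```

Turn done. I'll check the lock with a very gentle pull back; free, the jaw would move at about 2 N.

```bash
python3 -m handwheel '[{"angular":[1.3,0,-0.5],"linear":[0,0,0],"gripper":-1},{"angular":[0,0,0],"linear":[0,2,0],"gripper":-1}]'; python3 - <<'E'
from h import *
goto(.557,.2647,.060)
E
python3 -m handwheel '[{"angular":[0,0,0],"linear":[0,2,0],"gripper":-1},{"angular":[0,0,0],"linear":[0,2,0],"gripper":-1}]'; python3 - <<'E'
from h import *
goto(.557,.2647,.060)
E
```

```text
time: 12.48
position: [0.5568, 0.2642, 0.0613]
ee_rot: [[0.998, -0.065, 0.005], [-0.065, -0.998, 0.003], [0.005, -0.004, -1.0]]
contact_force: [0.0, 5.5, -1.6]
grip_width: 0.0453
t 12.475 pos [0.5568 0.2642 0.0613] A -3.73 tilt [ 0.0052  0.0032 -1.    ] F [ 0.04  5.51 -1.62] T [1.235 0.029 0.   ] w 0.0453 j [ 25.4  24.6 -12.9  52.2   0.  119.1]
lin tool mm [ 0.2 -0.6  1.3] ang z to YAW -0.16
time: 12.72
position: [0.5568, 0.2644, 0.0613]
ee_rot: [[0.998, -0.062, 0.005], [-0.062, -0.998, 0.01], [0.005, -0.01, -1.0]]
contact_force: [-0.4, 6.2, -1.4]
grip_width: 0.0456
t 12.725 pos [0.5568 0.2644 0.0613] A -3.56 tilt [ 0.0053  0.0102 -0.9999] F [-0.41  6.19 -1.4 ] T [1.221 0.015 0.013] w 0.0456 j [ 25.2  24.5 -13.1  51.9   0.4 118.7]
lin tool mm [ 0.2 -0.3  1.3] ang z to YAW 0.01
```

It holds at 6 N. Relax, open and retreat upward.

```bash
python3 -m handwheel '[{"angular":[-0.6,0,0],"linear":[0,-0.5,0],"gripper":-1},{"angular":[0,0,0],"linear":[0,0,0],"gripper":1},{"angular":[0,0,0],"linear":[0,0,0],"gripper":1},{"angular":[0,0,0],"linear":[0,0,0],"gripper":1},{"angular":[0,0,0],"linear":[0,0,0],"gripper":1}]'; python3 - <<'E'
from h import *
goto(.557,.2647,.060)
E
```

```text
time: 13.35
position: [0.5565, 0.2643, 0.0608]
ee_rot: [[0.998, -0.061, 0.004], [-0.061, -0.998, -0.004], [0.004, 0.003, -1.0]]
contact_force: [0.8, 0.5, -0.1]
grip_width: 0.0856
t 13.35 pos [0.5565 0.2643 0.0608] A -3.52 tilt [ 0.0041 -0.0036 -1.    ] F [ 0.78  0.54 -0.09] T [0.084 0.077 0.027] w 0.0856 j [ 25.6  24.8 -12.6  52.4  -0.3 119.1]
lin tool mm [ 0.5 -0.4  0.8] ang z to YAW 0.05
```

```bash
python3 -m handwheel '[{"angular":[0,0,0],"linear":[0,0,-15],"gripper":1},{"angular":[0,0,0],"linear":[0,0,-30],"gripper":1},{"angular":[0,0,0],"linear":[0,0,-40],"gripper":1},{"angular":[0,0,0],"linear":[0,20,-40],"gripper":1},{"angular":[0,0,0],"linear":[0,50,-20],"gripper":1},{"angular":[0,0,0],"linear":[0,60,0],"gripper":1},{"angular":[0,0,0],"linear":[0,60,0],"gripper":1},{"angular":[0,0,0],"linear":[0,60,0],"gripper":1},{"angular":[0,0,0],"linear":[0,60,0],"gripper":1},{"angular":[0,0,0],"linear":[0,60,0],"gripper":1},{"angular":[0,0,0],"linear":[0,0,0],"gripper":1}]'; python3 - <<'E'
from h import *
goto(.557,.2647,.060)
p,d=camera("top");cv2.imwrite("pics/t3.png",cv2.resize(p[200:280,235:370,::-1],None,fx=5,fy=5,interpolation=cv2.INTER_CUBIC));cv2.imwrite("pics/t3f.png",p[:,:,::-1])
W=cloud("top",d);k=((p.max(2)<75)&(abs(W[...,0]-.555)<.05)&(abs(W[...,1]-.265)<.06)&(W[...,2]>.08)&(W[...,2]<.11)).astype(np.uint8)
n,l,s,c=cv2.connectedComponentsWithStats(k);j=1+np.argmax(s[1:,4]);print(s[j],ray("top",c[j],.092))
E
```

```text
time: 14.72
position: [0.5366, -0.1151, 0.2254]
ee_rot: [[0.998, -0.059, 0.021], [-0.059, -0.998, -0.004], [0.021, 0.003, -1.0]]
contact_force: [0.1, 0.5, 0.3]
grip_width: 0.0854
t 14.725 pos [ 0.5366 -0.1151  0.2254] A -3.4 tilt [ 0.0207 -0.004  -0.9998] F [0.07 0.53 0.32] T [ 0.053  0.049 -0.074] w 0.0854 j [-12.1  10.9  -9.4  68.5   0.   81.3]
lin tool mm [  -5.6 -380.8  164.3] ang z to YAW 0.17
[299 230  15  15 139] [[0.55426121 0.26212003 0.092     ]]
```

View pics/t3.png

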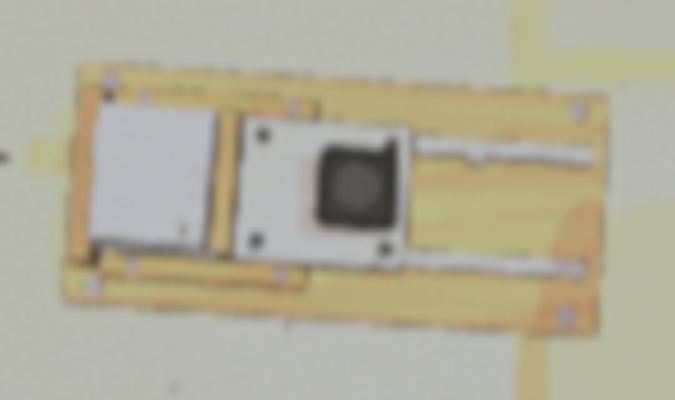

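View pics/t3f.png

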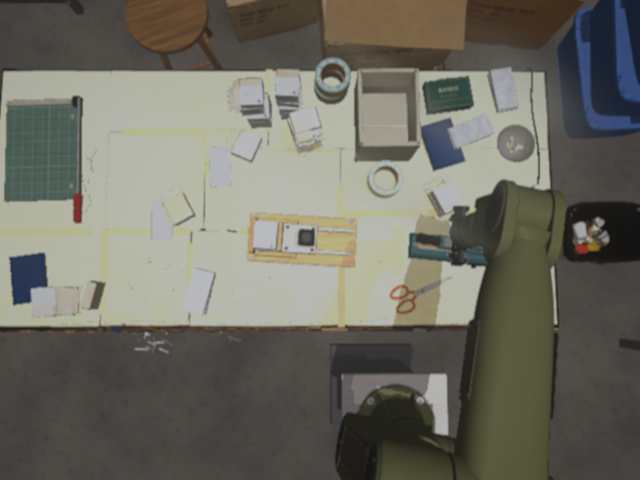

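In the top view the stack is against the stop, the jaw plate against the stack, the knob square at (357,188) in the crop, and the bystanders are where they were. I'll measure the travel more precisely against the first picture.

```bash
python3 - <<'E'
from h import *
a=cv2.imread("pics/top0.png",0);b=cv2.imread("pics/t3f.png",0)
yd=np.array([np.sin(np.radians(3.57)),np.cos(np.radians(3.57))])
def match(x,y,w,h,x2,y2,z,name):
    f=8
    t=cv2.resize(a[y:y+h,x:x+w],None,fx=f,fy=f,interpolation=cv2.INTER_CUBIC)
    s=cv2.resize(b[y2-5:y2+h+5,x2-8:x2+w+8],None,fx=f,fy=f,interpolation=cv2.INTER_CUBIC)
    r=cv2.matchTemplate(s,t,cv2.TM_CCOEFF_NORMED);_,v,_,m=cv2.minMaxLoc(r)
    du=np.array([x2-8+m[0]/f-x,y2-5+m[1]/f-y]);c=np.array([x+w/2,y+h/2])
    D=(ray("top",c+du,z)-ray("top",c,z))[0,:2]
    print(name,round(v,3),du,"along y mm",(D@yd*1000).round(2),D.round(4))
match(323,228,23,22,295,226,.092,"knob")
match(312,222,16,32,284,222,.042,"foot")
match(262,217,32,34,249,217,.092,"stack")
match(345,215,15,50,345,215,.012,"board")
for n,x,y in(("tape",365,158),("spare",425,178),):match(x,y,40,40,x,y,.05,n)
E
```

```text
knob 0.985 [-28.375  -1.75 ] along y mm 82.96 [0.0052 0.0828]
foot 0.963 [-27.875  -1.875] along y mm 84.34 [0.0058 0.0841]
stack 0.877 [-12.375  -0.625] along y mm 36.13 [0.0019 0.0361]
board 0.86 [0. 0.] along y mm 0.0 [0. 0.]
tape 1.0 [0. 0.] along y mm 0.0 [0. 0.]
spare 0.578 [-0.625 -1.125] along y mm 2.02 [0.0035 0.0018]
```

```bash
python3 -c "
from bench import *
print(job_done())"
```

```text
the job is handed in; nothing more can be done
None
```

The stack is closed home against the end stop, the jaw is locked there, and I handed the job in at about 14.8 s of the 42 s allowed.

- **Start:** The gentle push showed the jaw was locked. It took up about 2.6 mm of play, then stopped as the force rose to 11 N. I turned the knob a quarter, after which the jaw slid at about 1 N.
- **Closing:** I slid it home until about 18 N no longer moved it. Then I turned the knob a quarter back, let go and drew the arm clear.
- **Last checks:**
  - The jaw had travelled 83.0 to 84.3 mm by camera and 83.5 mm by the arm, against a nominal 85 mm and a limit of 81 mm.
  - The stack moved 36 mm, to jig y ≈ 115 mm against the 112 mm limit.
  - The knob sat square.
- **Weaker checks:**
  - After locking, the jaw held against a 6 N pull. Bolt friction alone might have held that much, so it shows the jaw is not free but doesn't prove the bolt is behind its lug.
  - The tape matched its first picture exactly. The spare stack matched poorly (0.58), probably because the arm was beside it, but showed no more than about 4 mm of shift. I checked the scissors and blanks only by eye, and they looked unmoved.

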